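Reset the fixture behind its push-latch cover

ROBOT

A 6-joint arm with a two-finger parallel gripper is mounted at the origin on the work surface. World frame = base frame: x ahead of the robot, y to its left, z up, the work surface at z = 0. Lengths are in m, angles in degrees, forces in N, time in s.
With the tool pointing down it reaches from about 0.375 to 0.9 m from the base axis. Payload 3.1 kg.
Tool frame: the origin (TCP) lies midway between the tips of the shut fingers; the grasp point (between the pads) lies bot.tcp_to_grasp behind it (bot.tcp_to_grasp is the distance from the TCP to the grasp point, in m); z points along the fingers, y is the direction in which the jaws open and shut (so a half turn about z gives the same grasp; the last joint's range is limited). The gripper opens to 85 mm and grips with 20 to 120 N. Pads are 22 mm wide; open, the fingers measure 114 mm over their backs; the gripper's body (76 mm by 85 mm) begins 54 mm behind the grasp point. The pads swing forward as they close: fully open they stand 13 mm farther back than shut.
Start: joints at [56.236, 30.224, 82.088, -0, 67.689, -10.227], TCP at [0.25, 0.573, 0.231] pointing down, gripper open.
Joint ranges: [-176.69, 176.69], [-43.24, 126.21], [12.49, 139.97], [-82, 262], [0, 151.66], [-163.58, 163.58]. Speed limits (degrees/s): [159.86, 159.86, 180, 180, 180, 180].

INTERFACE

Orientations are given as [roll, pitch, yaw] about the fixed x, y, z axes, in that order (R = Rz(yaw) Ry(pitch) Rx(roll)).
In Python, from workcell import bot gives the robot as it stands. The module is installed in compiled form; this text tells all that it offers.
- The arm moves only by the tool move_arm, never from a script. Its argument "commands" is a list that holds one entry, the list of rows, each a list of 7 numbers: the turn, a rotation vector about the tool's x, y, z in rad, then the shift along the tool's x, y, z in m, then the opening, from 0 (shut) to 1 (fully open). In form: [[[rx, ry, rz, x, y, z, gripper], ...]]. A call has 1 to 10 rows; each row is the pose to reach, as a shift and turn from the pose commanded when the call began, along the tool's axes at that moment; what a row does not reach only later rows make up. A row lasts 1/8 s, in which the tool goes at most 62.5 mm and 10.7 degrees, less where a joint would pass 70% of its speed; a pose out of reach is approached as far as the arm can. A call with a gripper value outside its range is refused whole. The fingers move at their own pace and stop on an object; "force" is the grip in N (left out, the last holds). Time passes only in rows, so rows that repeat a pose let the fingers close. It gives the time, the measured TCP pose, the force and the opening at its end, in the units of the state.
- bot.sense(): the state, without advancing time (a new reading comes with each control period).
- bot.snapshot(name): name is "scene" or "side" or "wrist"; returns (picture, depth): 480x640x3 uint8, red, green, blue; 480x640 float32, m along the optical axis (not along the pixel's ray), 0 where there is no reading.
- bot.camera_info(name): a dict with "fovy" (degrees; the focal length in pixels is half the picture's height over the tangent of half this angle, whatever the lens; pixels are square), "cx", "cy" (the principal point, pixels), "k1" (the pictures are not rectified: a ray, as slopes to the right and down, at radius r is drawn at 1 + k1 r^2 times it, then the intrinsics apply), "R" (3x3) and "t" (3): a world point X has camera coordinates R X + t. Camera axes: x right, y down, z forward; pixel columns grow to the right and rows downward; lengths in m; the calibration is good to about 2 mm. A picture is of the moment at which its call begins: read the wrist's pose just before it. camera_info takes no time and is no camera call; for the wrist camera it gives the pose at the moment of the call.
- bot.finish_job(): hands the job in, once; it reports no verdict.
The state is a dict: "time": time; "joints": joint angles; "qd": joint speeds; "tau": joint torques, N m; "ee_pos": TCP position; "orientation": TCP orientation; "ft_force": force on the tool from outside, world axes, zero at the start; "moment": the same for the moment, N m; "opening": finger opening in m.
Only numpy, scipy, OpenCV 4.12 (cv2) and the standard library are available. Lean on these libraries where they do the work, as an engineer would, in place of code of your own. Each camera call takes 0.05 s, during which the arm holds its last target. There are 200 camera calls.

TASK

The machine's fixture needs a reset. Press the control box's aluminium cover near its free edge so that the push-latch lets go and the cover springs open, press the round button inside fully home (leave the square one alone), then push the cover shut and press it until it latches again, flush with the box. Only touch and press: pick nothing up, be gentle with the cover, and leave the loose parts lying around undisturbed.

Things in the scene. Friction and masses are not known exactly. Their poses are not given: they have to be found in the camera images.
- control_box: Fixed grey box, 190 x 250 mm, 75 mm high; origin at its underside's centre. In its own axes: the cover lies in its top, hinge towards -x, free edge towards +x, its middle at y = -30 mm; at +y a plain deck. Under the cover is a compartment, x -62 to 63, y -107 to 47 mm, floor at z = 20 mm, with two buttons and a black latch housing (x 35 to 61, y -48 to -12, up to z = 57 mm).
- cover (a joint): Cover angle (rad): 0 latched flush, about 1.5 sprung fully open (nearly upright), negative when pressed in, firm stop at -0.06. Aluminium plate, 120 mm hinge to free edge, 150 wide, 6 thick. Push-push latch and opening spring: each press beyond -0.05, then release, switches it: from shut it springs open within 1 s; from open it stays latched at 0 (within 0.01).
- cover_edge (a point): Middle of the cover's free edge, on its outer face, 120 mm from the hinge; moves with the cover. To switch the latch press near here right down to the stop (7 mm below flush here; about 2 N moves it, stop at 5 to 7 N), then lift off. A shallow press may do nothing; one press too many opens it again. Press slower than 0.1 m/s. Gentle: under 45 N.
- cover_hinge (a point): Midpoint of the cover's hinge line, on the cover's side nearer the robot (the free edge is the far side), fixed to the box, 72 mm above the table (3 mm below the cover's top face). The hinge line runs along the box's y; the point's axes are the box's.
- cover_press (a point): The point to press, on the cover's outer face at mid width, 90 mm from the hinge, 30 mm from the free edge. Moves with the cover; x axis from hinge to free edge, z axis the outward normal. When open, that face looks along the box's -x: push it (1 to 3 N) towards the box's +x and round and down about the hinge. 5.5 mm below flush at the stop.
- round_button_top (a point): Centre of the top of the round push button, 26 mm across, in a round black housing 42 mm across and 12 mm high; its top is about 42 mm above the table, 33 mm below the box's top. It is pressed straight down.
- round_button (a joint): How far the round button is pressed (m): 0 at rest, 0.006 fully home, where it stops. It springs back by itself; about 1.5 N starts it and 5 N holds it fully home. 5 mm counts as home.
- square_button_top (a point): Centre of the top of the square push button, 25 x 25 mm, in a square black housing of 42 mm: same height and colours as the round one, beside it across the compartment, 84 mm from it centre to centre. The two may change places. Not to be pressed.
- square_button (a joint): How far the square button is pressed (m), 0 at rest, 0.006 fully home.
- bearing: Loose steel bearing ring, 42 mm across, 12 mm high, lying on the control box's deck beside the cover; origin at the centre of its underside. Leave it.
- cap_screw: Loose dark cap screw standing on its head beside the box, 24 mm across, 50 mm tall; origin at the centre of its underside. Leave it.
- bracket: Loose steel angle bracket beside the box, 50 x 60 mm foot, 50 mm tall; origin under the middle of its foot. Leave it.
- shaft_collar: Loose dark shaft collar lying on the table on the box's hinge side, 36 mm across, 13 mm high; origin at the centre of its underside. Leave it.
- screwdriver: Loose screwdriver lying beyond the box's free-edge side; origin under its middle. Leave it.
- carriage_block: Loose steel rail carriage beside the box's deck, 60 x 45 x 24 mm; origin at the centre of its underside. Leave it.
- oiler: Loose white oil bottle, 44 mm across, 130 mm tall, standing to the left, off the box; origin at the centre of its underside. Leave it.

How it is judged (in metres and radians):
On the way, in this order (a step that is already met when the one before it is completed fails the run):
1. the cover has sprung open (value of joint cover above 1.2 rad), for 0.1 s.
2. the round button is pressed fully home (value of joint round_button above 0.005 m), for 0.02 s.
3. the cover is latched shut again (value of joint cover between -0.02 and 0.02 rad), for 0.3 s.
At the end, for the whole second after the job is handed in: The cover is latched, within 0.02 rad (about 2 mm at its free edge) of flush, and both buttons are up (within 1.5 mm) (all of step 3 and value of joint each of round_button, square_button below 0.0015 m); the robot touches nothing.
It fails at once if the square button is pressed more than 3 mm (value of joint square_button above 0.003 m).
It fails at once if the cover is pushed or gripped with more than 45 N (contact force between the arm and cover above 45 N).
It fails at once if a loose part is lifted, knocked over or moved by more than 25 mm (distance of any of bearing, cap_screw, bracket, shaft_collar, screwdriver, carriage_block, oiler from where it was at the start of the episode above 0.025 m or angle between any of cap_screw, oiler, bracket's own z axis and vertical above 0.6 rad).
It also fails if it takes over 51 s, if anything falls off the work surface, if the arm or the gripper's body presses on something with over 40 N, if the wrist force passes 120 N, or if a joint passes its speed limit or range.

## Working session

There is one attempt and no reset: what is moved stays moved. The work goes in short steps, Python scripts to look and compute and a tool call to move; the robot and the scene stay as the last step left them, time stands still between calls to the robot, and variables do not carry over. Pictures are saved under pics/ and viewed, about 8 in all and at most 12, crops included, and the job is handed in when it is done.

Besides the shell and the picture viewer there is one more tool, called as name(argument=value, ...) on one line, values as JSON. move_arm: Moves the arm, as the interface text tells. Its arguments: {"type":"object","properties":{"commands":{"type":"array"},"force":{"type":"number"}},"required":["commands"]}

```bash
mkdir -p pics; cat > h.py <<'E'
import numpy as np, cv2
from scipy.spatial.transform import Rotation as Ro
from workcell import bot
def K(c):
    f=240/np.tan(np.radians(c["fovy"])/2); return f
def cloud(c,d):
    f=K(c); v,u=np.mgrid[0:480,0:640]
    x=(u-c["cx"])/f; y=(v-c["cy"])/f
    r=np.hypot(x,y); q=r.copy()
    for _ in range(15): q=r/(1+c["k1"]*q*q)
    s=np.where(r>0,q/np.maximum(r,1e-9),1)
    P=np.stack([x*s*d,y*s*d,d],-1)
    return (P-np.array(c["t"]))@np.array(c["R"])
def proj(c,X):
    p=np.atleast_2d(X)@np.array(c["R"]).T+np.array(c["t"]); s=p[:,:2]/p[:,2:]
    r2=(s**2).sum(1,keepdims=True); s=s*(1+c["k1"]*r2)
    return s*K(c)+[c["cx"],c["cy"]]
def snap(n):
    c=bot.camera_info(n); p,d=bot.snapshot(n); return c,p,d,cloud(c,d)
def totool(X):
    "world point(s) -> shift in current tool axes"
    s=bot.sense(); R=Ro.from_euler('xyz',s["orientation"],degrees=True).as_matrix()
    return (np.atleast_2d(X)-s["ee_pos"])@R
E
python3 - <<'E'
from h import *
s=bot.sense();print({k:np.round(v,3) for k,v in s.items()},bot.tcp_to_grasp)
ims=[]
for n in("scene","side","wrist"):
    c,p,d,W=snap(n);np.savez(n,p=p,d=d,W=W);print(n,c["fovy"],c["k1"],np.round(-np.array(c["R"]).T@c["t"],3))
    ims.append(p)
    if n!="wrist": cv2.imwrite(f"pics/{n}0.png",p[:,:,::-1])
    m=(abs(W[...,2]-.075)<.004)&(d>0); P=W[m]; print(m.sum(), P[:,:2].min(0) if len(P) else 0,P[:,:2].max(0)if len(P) else 0)
E
```

```text
{'time': np.float64(0.0), 'joints': array([ 56.235,  30.28 ,  82.157,   0.   ,  67.69 , -10.228]), 'qd': array([ 0.012, -0.06 , -0.019, -0.021,  0.007, -0.029]), 'tau': array([-1.0000e-03, -4.4235e+01, -1.7803e+01, -0.0000e+00,  8.0000e-03,
       -0.0000e+00]), 'ee_pos': array([0.249, 0.572, 0.23 ]), 'orientation': array([-1.79875e+02, -2.30000e-02,  1.56463e+02]), 'ft_force': array([0.427, 0.089, 1.107]), 'moment': array([ 0.016, -0.076,  0.017]), 'opening': np.float64(0.086)} 0.0187
scene 46.83415785562233 0.034028493358696184 [ 1.116 -0.626  0.824]
7635 [-1.29083895 -0.15066103] [0.90113438 2.44939399]
side 45.55560863693449 0.003737134426840255 [-0.159 -0.518  0.625]
8677 [-0.07357381 -0.36547237] [2.03246654 2.45599392]
wrist 68.23126464265961 -0.004191018018903932 [0.179 0.603 0.373]
245 [0.3653472 0.4121534] [0.40080119 0.44867445]
```

View pics/scene0.png

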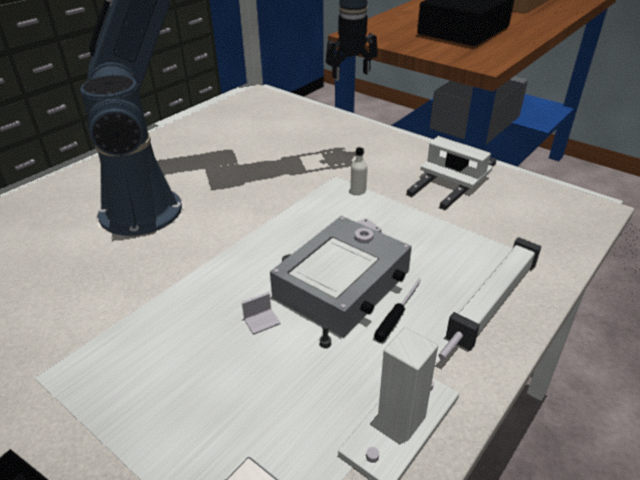

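View pics/side0.png

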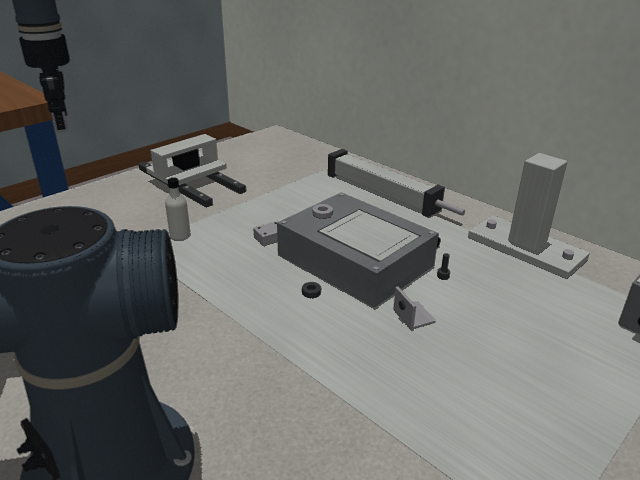

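The scene view shows the box at (340,270) with its bright cover at (335,265). The ring is on the deck at (365,234), the screwdriver at (400,310), the cap screw at (325,338), the bracket at (260,312) and the oiler at (358,175). The side view shows the cover at (370,235) and the collar at (311,290).

```bash
python3 - <<'E'
from h import *
for n,(u0,u1,v0,v1) in {"scene":(265,418,208,335),"side":(270,445,185,310)}.items():
    z=np.load(n+".npz");W=z["W"];p=z["p"]
    sub=np.zeros((480,640),bool);sub[v0:v1,u0:u1]=1
    for nm,zz,tol,br in(("box",.075,.006,None),("cover",.075,.006,150)):
        m=sub&(abs(W[...,2]-zz)<tol)
        if br: m&=p.min(-1)>br
        mm=cv2.morphologyEx(m.astype(np.uint8),cv2.MORPH_OPEN,np.ones((3,3)))
        k,l,st,_=cv2.connectedComponentsWithStats(mm); i=1+st[1:,4].argmax()
        P=W[l==i]
        r=cv2.minAreaRect((P[:,:2]*1000).astype(np.float32)); print(n,nm,len(P),np.round(r[0],1),np.round(r[1],1),round(r[2],2),"z",P[:,2].mean().round(4))
        print(np.round(cv2.boxPoints(r)).tolist())
E
```

```text
scene box 6822 [580.9 100.3] [193.3 255.4] 1.16 z 0.0736
[[482.0, 226.0], [487.0, -29.0], [680.0, -25.0], [675.0, 230.0]]
scene cover 2708 [580.1  71.4] [124.1 155.6] 1.23 z 0.0738
[[516.0, 148.0], [520.0, -8.0], [644.0, -5.0], [641.0, 150.0]]
side box 6501 [580.7 100.2] [196.2 254.1] 1.05 z 0.0745
[[480.0, 225.0], [485.0, -29.0], [681.0, -25.0], [676.0, 229.0]]
side cover 2254 [581.   69.4] [119.9 150.3] 1.16 z 0.0748
[[520.0, 143.0], [523.0, -7.0], [642.0, -5.0], [639.0, 146.0]]
```

move_arm(commands=[[[0,0,0.12,-0.05,-0.03,0,0],[0,0,0.24,-0.1,-0.06,0,0],[0,0,0.36,-0.16,-0.093,0,0],[0,0,0.5,-0.21,-0.122,0,0],[0,0,0.64,-0.27,-0.157,0,0],[0,0,0.78,-0.33,-0.192,0,0],[0,0,0.92,-0.39,-0.227,0,0],[0,0,1.03,-0.44,-0.256,0.02,0],[0,0,1.14,-0.49,-0.285,0.05,0],[0,0,1.14,-0.537,-0.312,0.08,0]]])

```text
time: 1.4
ee_pos: [0.6073, 0.086, 0.1609]
orientation: [179.9, -0.0, 91.1]
ft_force: [1.0, 0.3, 0.3]
opening: -0.0001
```

```bash
python3 - <<'E'
from h import *
s=bot.sense();print({k:np.round(s[k],4) for k in("time","joints","ee_pos","orientation","ft_force","opening")})
print(totool([[.6166,.071,.095],[.6166,.071,.0745]]).round(4))
E
```

```text
{'time': np.float64(1.4), 'joints': array([-2.36930e+00,  3.41358e+01,  8.76512e+01,  1.13000e-02,
        5.81392e+01, -3.45170e+00]), 'ee_pos': array([0.6073, 0.086 , 0.1609]), 'orientation': array([ 1.799257e+02, -5.100000e-03,  9.107650e+01]), 'ft_force': array([1.0371, 0.2711, 0.2684]), 'opening': np.float64(-0.0001)}
[[-0.0152  0.009   0.0659]
 [-0.0152  0.0089  0.0864]]
```

move_arm(commands=[[[0,0,0,0,0,0,0],[0,0,0,0,0,0.03,0],[0,0,0,0,0,0.058,0],[0,0,0,0,0,0.066,0],[0,0,0,0,0,0.066,0]]])

```text
time: 2.02
ee_pos: [0.6056, 0.0885, 0.0955]
orientation: [-180.0, -0.0, 91.2]
ft_force: [-0.5, -0.1, 1.6]
opening: -0.0
```

move_arm(commands=[[[0,0,0,-0.0175,0.011,0.0,0],[0,0,0,-0.0175,0.011,0.01,0],[0,0,0,-0.0175,0.011,0.016,0],[0,0,0,-0.0175,0.011,0.02,0],[0,0,0,-0.0175,0.011,0.022,0],[0,0,0,-0.0175,0.011,0.024,0],[0,0,0,-0.0175,0.011,0.0255,0],[0,0,0,-0.0175,0.011,0.0255,0]]])

```text
time: 3.02
ee_pos: [0.617, 0.0707, 0.0698]
orientation: [-180.0, -0.0, 91.1]
ft_force: [-0.9, 0.2, 1.7]
opening: -0.0001
```

move_arm(commands=[[[0,0,0,0,0,0.001,0],[0,0,0,0,0,0.001,0]]])

```text
time: 3.28
ee_pos: [0.6172, 0.0707, 0.0695]
orientation: [-180.0, -0.0, 91.2]
ft_force: [-3.2, -1.1, 6.2]
opening: -0.0001
```

move_arm(commands=[[[0,0,0,0,0,0.001,0],[0,0,0,0,0,0.001,0]]])

```text
time: 3.52
ee_pos: [0.6172, 0.0707, 0.0694]
orientation: [180.0, -0.0, 91.2]
ft_force: [-4.2, 0.1, 10.5]
opening: -0.0
```

At the stop: 10 N with z stalled. Lifting off.

move_arm(commands=[[[0,0,0,0,0,-0.03,0],[0,0,0,0,0,-0.08,0],[0,0,0,0,0,-0.14,0],[0,0,0,0,0,-0.19,0],[0,0,0,0,0,-0.21,0],[0,0,0,0,0,-0.21,0],[0,0,0,0,0,-0.21,0],[0,0,0,0,0,-0.21,0],[0,0,0,0,0,-0.21,0]]])

```text
time: 4.65
ee_pos: [0.6168, 0.0706, 0.2764]
orientation: [-179.9, -0.0, 91.1]
ft_force: [0.0, -0.2, 0.2]
opening: -0.0002
```

```bash
python3 - <<'E'
from h import *
s=bot.sense();print(s["ee_pos"])
a=snap("scene");b=snap("wrist")
np.savez("scene1",p=a[1],W=a[3]);np.savez("wrist1",p=b[1],W=b[3])
cv2.imwrite("pics/o1.png",np.vstack([cv2.resize(a[1][190:345,250:430],None,fx=2,fy=2),cv2.resize(b[1],(360,270))])[:,:,::-1])
E
```

```text
[0.61681273 0.07057765 0.27640589]
```

View pics/o1.png

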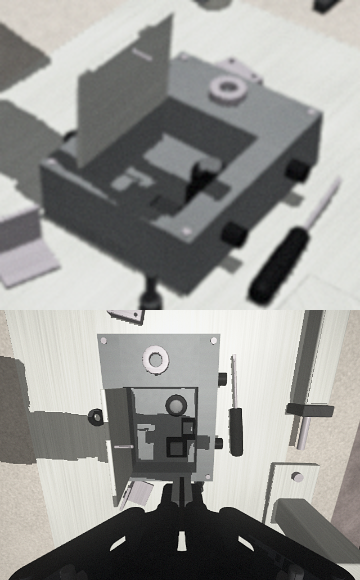

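The cover is open. In the wrist half of the picture, the round button is at (176,405), which is about (313,169) in the full wrist image and lies on the +y side. The square button is at (177,447) and the latch housing at (188,425).

```bash
python3 - <<'E'
from h import *
z=np.load("wrist1.npz");W=z["W"];p=z["p"]
y=np.radians(1.15);c0=np.array([.581,.1003])
B=(W[...,:2]-c0)@np.array([[np.cos(y),-np.sin(y)],[np.sin(y),np.cos(y)]])
ins=(B[...,0]>-50)&(B[...,0]<63)&(B[...,1]>-.107)&(B[...,1]<.047)&(B[...,0]<.063)&(B[...,0]>-.05)
for lo,hi in((.037,.047),(.027,.036),(.05,.062)):
    m=ins&(W[...,2]>lo)&(W[...,2]<hi)
    k,l,st,cen=cv2.connectedComponentsWithStats(m.astype(np.uint8))
    for i in range(1,k):
        if st[i,4]>60:
            q=B[l==i]; (cc,r)=cv2.minEnclosingCircle((q*1000).astype(np.float32))
            print(lo,st[i,4],cen[i].round(),"box min/max",(q.min(0)*1000).round(1),(q.max(0)*1000).round(1),"circ",np.round(cc,1),round(r,1),"world",W[l==i].mean(0).round(4))
# cover angle
m=(W[...,2]>.1)&(W[...,2]<.21)&(abs(B[...,0]+.05)<.04)&(abs(B[...,1]+.03)<.08)
q=W[m][:,2];print(m.sum(), np.polyfit(q,B[m][:,0],1), q.max())
crop=cv2.resize(p[110:300,170:400],None,fx=3,fy=3);cv2.imwrite("pics/w1.png",crop[:,:,::-1])
E
```

```text
0.037 469 [312. 171.] box min/max [12.7 -2.6] [37.  22.4] circ [24.8 10.2] 12.9 world [0.6056 0.1112 0.0419]
0.037 62 [337. 220.] box min/max [ 38.2 -47.2] [ 57.7 -23.2] circ [ 47.9 -35. ] 15.3 world [0.6335 0.059  0.0425]
0.037 497 [313. 247.] box min/max [ 12.2 -85.5] [ 37.1 -61.1] circ [ 24.6 -73.9] 16.5 world [0.6073 0.0281 0.0418]
0.027 710 [313. 169.] box min/max [  4.5 -10.2] [45.6 30.9] circ [24.7 10. ] 20.9 world [0.6058 0.1119 0.032 ]
0.027 738 [313. 243.] box min/max [  3.7 -93.8] [ 45.3 -52.7] circ [ 24.2 -73.8] 28.1 world [0.6065 0.0293 0.032 ]
0.05 372 [334. 213.] box min/max [ 34.9 -49.8] [ 60.7 -13.7] circ [ 47.6 -31.9] 21.9 world [0.6292 0.0697 0.0567]
7063 [ 0.0588698  -0.06057268] 0.19386171094094526
```

View pics/w1.png

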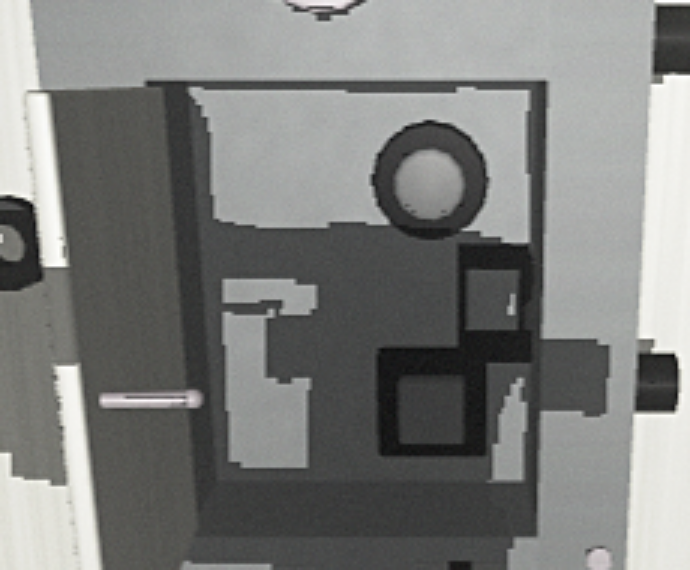

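The round button is confirmed: its circle radius is 12.9 mm, it is 84.1 mm from the square one, and its top is at z = 0.042. Going above it and down.

move_arm(commands=[[[0,0,0,0.0406,-0.0104,0,0],[0,0,0,0.0406,-0.0104,0.05,0],[0,0,0,0.0406,-0.0104,0.1,0],[0,0,0,0.0406,-0.0104,0.15,0],[0,0,0,0.0406,-0.0104,0.19,0],[0,0,0,0.0406,-0.0104,0.21,0],[0,0,0,0.0406,-0.0104,0.225,0],[0,0,0,0.0406,-0.0104,0.231,0],[0,0,0,0.0406,-0.0104,0.231,0]]])

```text
time: 5.88
ee_pos: [0.6064, 0.1109, 0.047]
orientation: [180.0, 0.0, 91.1]
ft_force: [0.1, 0.2, 0.2]
opening: 0.0004
```

move_arm(commands=[[[0,0,0,0,0,0.004,0],[0,0,0,0,0,0.007,0],[0,0,0,0,0,0.009,0],[0,0,0,0,0,0.009,0]]])

```text
time: 6.38
ee_pos: [0.6068, 0.1109, 0.0384]
orientation: [179.9, 0.0, 91.1]
ft_force: [1.4, 0.0, 3.9]
opening: 0.0001
```

move_arm(commands=[[[0,0,0,0,0,0.002,0],[0,0,0,0,0,0.0035,0],[0,0,0,0,0,0.0035,0]]])

```text
time: 6.75
ee_pos: [0.6068, 0.111, 0.036]
orientation: [179.9, 0.0, 91.2]
ft_force: [-1.2, -0.6, 12.1]
opening: 0.0001
```

move_arm(commands=[[[0,0,0,0,0,0.001,0],[0,0,0,0,0,0.001,0]]])

```text
time: 7.0
ee_pos: [0.6068, 0.111, 0.0359]
orientation: [179.9, 0.0, 91.2]
ft_force: [-1.5, 0.3, 16.8]
opening: 0.0001
```

The button is home: travel stalled 6 mm down at 17 N. Retracting up, over the cover and down on its hinge side.

move_arm(commands=[[[0,0,0,0,0,-0.05,0],[0,0,0,0,0,-0.11,0],[0,0,0,0,0,-0.17,0],[0,0,0,0,0,-0.235,0],[0,0,0,-0.015,-0.04,-0.25,0],[0,0,0,-0.03,-0.09,-0.25,0],[0,0,0,-0.04,-0.127,-0.25,0],[0,0,0,-0.04,-0.132,-0.25,0],[0,0,0,-0.04,-0.132,-0.25,0]]])

```text
time: 8.12
ee_pos: [0.4751, 0.0683, 0.2833]
orientation: [180.0, -0.0, 91.1]
ft_force: [-0.3, -0.3, 0.2]
opening: -0.0003
```

```bash
python3 - <<'E'
from h import *
s=bot.sense();print(s["ee_pos"],s["orientation"],s["ft_force"])
a=snap("scene");W=a[3]
y=np.radians(1.15);c0=np.array([.581,.1003])
B=(W[...,:2]-c0)@np.array([[np.cos(y),-np.sin(y)],[np.sin(y),np.cos(y)]])
m=(W[...,2]>.1)&(W[...,2]<.2)&(abs(B[...,0]+.05)<.03)&(abs(B[...,1]+.03)<.08)
print(m.sum(),np.polyfit(W[m][:,2],B[m][:,0],1))
# plan: finger corner on arc; tool centre box x, z ; contact radius r
h=.0145
for th in(86.6,75,60,45,30,20,12,6,3,0):
    t=np.radians(th);r=.095
    x=-.060+r*np.cos(t)-.003*np.sin(t)-h; z=.072+r*np.sin(t)+.003*np.cos(t)
    b=np.array([x,-.03]); w=c0+np.array([[np.cos(y),-np.sin(y)],[np.sin(y),np.cos(y)]])@b
    print(th,w.round(4),round(z,4),totool([*w,z]).round(4))
cv2.imwrite("pics/s2.png",cv2.resize(a[1][150:345,230:450],None,fx=3,fy=3)[:,:,::-1])
E
```

```text
[0.4751399  0.06834735 0.2832615 ] [ 1.79980563e+02 -6.20042427e-03  9.11350368e+01] [-0.28924535 -0.29428163  0.24751734]
1654 [ 0.06500106 -0.06116905]
86.6 [0.5098 0.0689] 0.167 [[-0.0002  0.0338  0.1163]]
75 [0.5288 0.0692] 0.1645 [[-0.0002  0.0528  0.1188]]
60 [0.552  0.0697] 0.1558 [[-0.0002  0.076   0.1276]]
45 [0.5722 0.0701] 0.1413 [[-0.0002  0.0962  0.1421]]
30 [0.5879 0.0704] 0.1221 [[-0.0002  0.1119  0.1613]]
20 [0.5953 0.0706] 0.1073 [[-1.000e-04  1.193e-01  1.761e-01]]
12 [0.5994 0.0707] 0.0947 [[-1.000e-04  1.234e-01  1.887e-01]]
6 [0.6013 0.0707] 0.0849 [[-1.000e-04  1.252e-01  1.985e-01]]
3 [0.6018 0.0707] 0.08 [[-1.000e-04  1.258e-01  2.034e-01]]
0 [0.6021 0.0707] 0.075 [[-1.000e-04  1.260e-01  2.084e-01]]
```

View pics/s2.png

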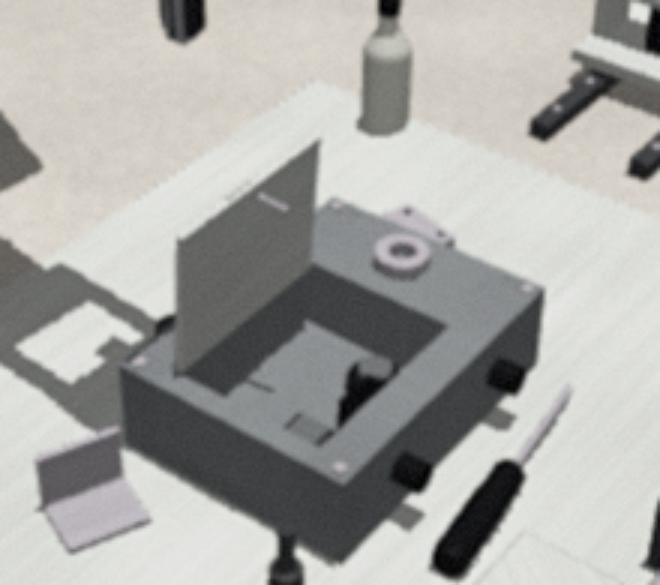

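Cover still open; loose parts in place. Now lowering behind the cover, then sweeping it shut along the arc.

move_arm(commands=[[[0,0,0,0,0,0.05,0],[0,0,0,0,0,0.1,0],[0,0,0,0,0.01,0.118,0],[0,0,0,0,0.02,0.118,0],[0,0,0,0,0.03,0.118,0],[0,0,0,0,0.037,0.118,0],[0,0,0,0,0.045,0.118,0],[0,0,0,0,0.053,0.119,0],[0,0,0,0,0.061,0.122,0],[0,0,0,0,0.069,0.125,0]]])

```text
time: 9.43
ee_pos: [0.5446, 0.0697, 0.1584]
orientation: [180.0, 0.0, 91.1]
ft_force: [-0.9, 0.5, 1.1]
opening: -0.0001
```

move_arm(commands=[[[0,0,0,0,0.007,0.003,0],[0,0,0,0,0.014,0.007,0],[0,0,0,0,0.021,0.012,0],[0,0,0,0,0.027,0.017,0],[0,0,0,0,0.033,0.023,0],[0,0,0,0,0.038,0.029,0],[0,0,0,0,0.043,0.036,0],[0,0,0,0,0.047,0.043,0],[0,0,0,0,0.05,0.05,0],[0,0,0,0,0.053,0.056,0]]])

```text
time: 10.68
ee_pos: [0.5969, 0.0707, 0.1018]
orientation: [-180.0, 0.0, 91.1]
ft_force: [-0.2, -1.3, 2.4]
opening: 0.0001
```

move_arm(commands=[[[0,0,0,0,0.004,0.005,0],[0,0,0,0,0.008,0.01,0],[0,0,0,0,0.012,0.014,0],[0,0,0,0,0.016,0.018,0],[0,0,0,0,0.018,0.022,0],[0,0,0,0,0.019,0.025,0],[0,0,0,0,0.019,0.028,0],[0,0,0,0,0.019,0.03,0],[0,0,0,0,0.019,0.0315,0],[0,0,0,0,0.019,0.0315,0]]])

```text
time: 11.92
ee_pos: [0.6166, 0.0711, 0.0716]
orientation: [179.9, 0.0, 91.1]
ft_force: [0.1, 1.0, 4.4]
opening: -0.0001
```

move_arm(commands=[[[0,0,0,0,0,0.001,0],[0,0,0,0,0,0.001,0]]])

```text
time: 12.18
ee_pos: [0.6166, 0.0711, 0.0711]
orientation: [179.9, 0.0, 91.1]
ft_force: [-0.9, 0.2, 7.5]
opening: 0.0004
```

move_arm(commands=[[[0,0,0,0,0,0.001,0],[0,0,0,0,0,0.001,0]]])

```text
time: 12.42
ee_pos: [0.6167, 0.0711, 0.0708]
orientation: [179.9, 0.0, 91.2]
ft_force: [-2.7, -0.3, 11.1]
opening: 0.0001
```

move_arm(commands=[[[0,0,0,0,0,0.001,0],[0,0,0,0,0,0.002,0],[0,0,0,0,0,0.002,0]]])

```text
time: 12.8
ee_pos: [0.6167, 0.0711, 0.07]
orientation: [179.9, 0.0, 91.2]
ft_force: [-4.7, -0.5, 17.5]
opening: 0.0004
```

```bash
python3 - <<'E'
from h import *
a=snap("scene");b=snap("side")
cv2.imwrite("pics/s3.png",np.hstack([cv2.resize(a[1][200:345,255:425],(400,340),interpolation=2),cv2.resize(b[1][170:310,260:450],(400,340),interpolation=2)])[:,:,::-1])
y=np.radians(1.15);c0=np.array([.581,.1003])
for s in(a,b):
    W=s[3];B=(W[...,:2]-c0)@np.array([[np.cos(y),-np.sin(y)],[np.sin(y),np.cos(y)]])
    for ylo,yhi in((-.1,-.06),(-.005,.04)):
        m=(abs(B[...,0])<.055)&(B[...,1]>ylo)&(B[...,1]<yhi)&(W[...,2]<.1)&(W[...,2]>.05)
        print(m.sum(),np.polyfit(B[m][:,0]+.06,W[m][:,2],1).round(4))
    m=(abs(B[...,0])<.055)&(B[...,1]>.055)&(B[...,1]<.07)&(W[...,2]<.1);print("deck",np.median(W[m][:,2]))
E
```

```text
739 [-0.0545  0.0737]
212 [-0.0522  0.0737]
deck 0.07298146285093562
617 [-0.0519  0.0745]
580 [-0.0545  0.0746]
deck 0.07470917625830495
```

View pics/s3.png

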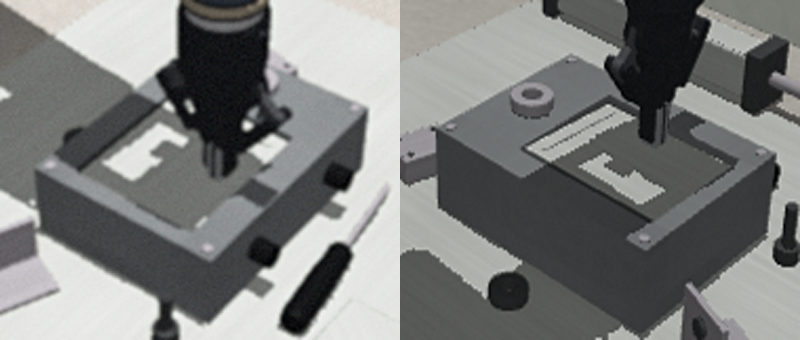

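The picture shows the cover tilted in by about 0.053 rad under the finger, just past the switch point. I'll press slightly more to be sure it reaches the stop.

move_arm(commands=[[[0,0,0,0,0,0.001,0],[0,0,0,0,0,0.002,0],[0,0,0,0,0,0.002,0]]])

```text
time: 13.28
ee_pos: [0.6167, 0.0711, 0.0693]
orientation: [179.8, 0.0, 91.2]
ft_force: [-6.8, 1.2, 25.0]
opening: 0.0001
```

That is the same depth as the first press (0.0693). Lifting off.

move_arm(commands=[[[0,0,0,0,0,-0.004,0],[0,0,0,0,0,-0.01,0],[0,0,0,0,0,-0.02,0],[0,0,0,0,0,-0.04,0],[0,0,0,0,0,-0.08,0],[0,0,0,0,0,-0.14,0],[0,0,0,0,0,-0.18,0],[0,0,0,0,0,-0.18,0],[0,0,0,0,0,-0.18,0],[0,0,0,0,0,-0.18,0]]])

```text
time: 14.52
ee_pos: [0.6147, 0.0711, 0.2428]
orientation: [-179.8, -0.0, 91.1]
ft_force: [-0.8, -0.0, -0.6]
opening: 0.0002
```

```bash
python3 - <<'E'
from h import *
a=snap("scene");b=snap("side");s=bot.sense();print(s["ee_pos"],s["ft_force"])
cv2.imwrite("pics/s4.png",np.hstack([cv2.resize(a[1][200:345,255:425],(400,340),interpolation=2),cv2.resize(b[1][170:310,260:450],(400,340),interpolation=2)])[:,:,::-1])
y=np.radians(1.15);c0=np.array([.581,.1003])
for s in(a,b):
    W=s[3];B=(W[...,:2]-c0)@np.array([[np.cos(y),-np.sin(y)],[np.sin(y),np.cos(y)]])
    for ylo,yhi in((-.1,-.06),(-.005,.04)):
        m=(abs(B[...,0])<.055)&(B[...,1]>ylo)&(B[...,1]<yhi)&(W[...,2]<.1)&(W[...,2]>.05)
        print(m.sum(),np.polyfit(B[m][:,0]+.06,W[m][:,2],1).round(4))
E
```

```text
[0.61502726 0.07112884 0.24307798] [ 0.2107223  -0.18204715  0.13883442]
26 [2.3677 0.0771]
25 [0.1319 0.0903]Traceback (most recent call last):
  File "<stdin>", line 9, in <module>
    raise TypeError("expected non-empty vector for x")
TypeError: expected non-empty vector for x
```

View pics/s4.png

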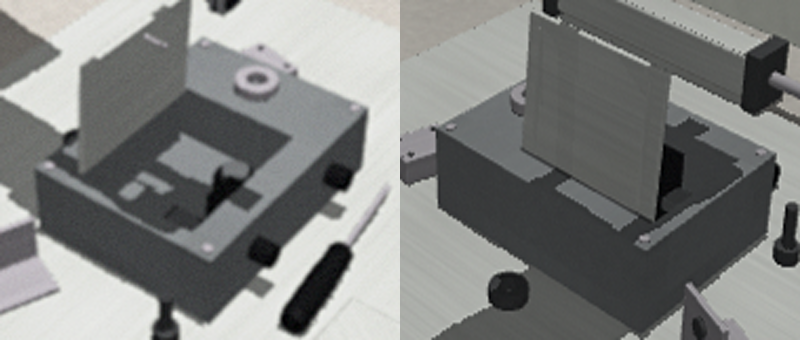

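The cover came back up, so the latch did not hold. My slow, stepped press past the switch point probably counted as two presses. I'll close it again with one smooth press and an immediate release.

move_arm(commands=[[[0,0,0,0,-0.05,-0.03,0],[0,0,0,0,-0.1,-0.04,0],[0,0,0,0,-0.142,-0.04,0],[0,0,0,0,-0.142,0.01,0],[0,0,0,0,-0.142,0.06,0],[0,0,0,0,-0.135,0.079,0],[0,0,0,0,-0.125,0.079,0],[0,0,0,0,-0.115,0.079,0],[0,0,0,0,-0.107,0.079,0],[0,0,0,0,-0.098,0.079,0]]])

```text
time: 15.88
ee_pos: [0.5184, 0.0692, 0.1665]
orientation: [180.0, 0.0, 91.2]
ft_force: [-1.0, -0.1, -1.1]
opening: 0.0002
```

```bash
python3 - <<'E'
from h import *
s=bot.sense();print(s["ee_pos"],s["ft_force"],s["time"])
y=np.radians(1.15);c0=np.array([.581,.1003])
for n in("scene","side"):
    W=np.load(n+".npz")["W"];B=(W[...,:2]-c0)@np.array([[np.cos(y),-np.sin(y)],[np.sin(y),np.cos(y)]])
    for ylo,yhi in((-.1,-.06),(-.005,.04)):
        m=(abs(B[...,0])<.055)&(B[...,1]>ylo)&(B[...,1]<yhi)&(W[...,2]<.1)&(W[...,2]>.05)
        print(m.sum(),np.polyfit(B[m][:,0]+.06,W[m][:,2],1).round(4))
E
```

```text
[0.51840897 0.06916531 0.16652626] [-0.98113365 -0.13067373 -1.13889234] 15.875
714 [-0.0002  0.074 ]
680 [0.0079 0.0734]
661 [0.0067 0.0745]
641 [0.0039 0.0747]
```

move_arm(commands=[[[0,0,0,0,0.009,0.001,0],[0,0,0,0,0.017,0.003,0],[0,0,0,0,0.026,0.007,0],[0,0,0,0,0.033,0.01,0],[0,0,0,0,0.04,0.014,0],[0,0,0,0,0.047,0.019,0],[0,0,0,0,0.053,0.024,0],[0,0,0,0,0.059,0.03,0],[0,0,0,0,0.064,0.036,0],[0,0,0,0,0.069,0.043,0]]])

```text
time: 17.12
ee_pos: [0.5875, 0.0705, 0.1225]
orientation: [180.0, 0.0, 91.1]
ft_force: [0.4, 1.0, 1.8]
opening: -0.0
```

move_arm(commands=[[[0,0,0,0,0.004,0.007,0],[0,0,0,0,0.008,0.014,0],[0,0,0,0,0.012,0.02,0],[0,0,0,0,0.016,0.025,0],[0,0,0,0,0.02,0.03,0],[0,0,0,0,0.024,0.034,0],[0,0,0,0,0.028,0.038,0]]])

```text
time: 18.0
ee_pos: [0.6149, 0.0711, 0.0847]
orientation: [-180.0, -0.0, 91.2]
ft_force: [-2.6, 0.5, 3.5]
opening: -0.0001
```

move_arm(commands=[[[0,0,0,0,0.003,0.003,0],[0,0,0,0,0.004,0.006,0],[0,0,0,0,0.004,0.009,0],[0,0,0,0,0.004,0.012,0],[0,0,0,0,0.004,0.0155,0]]])

```text
time: 18.62
ee_pos: [0.6195, 0.0712, 0.0694]
orientation: [179.9, 0.0, 91.1]
ft_force: [-0.0, -0.3, 2.7]
opening: 0.0001
```

move_arm(commands=[[[0,0,0,0,0,-0.004,0],[0,0,0,0,0,-0.01,0],[0,0,0,0,0,-0.02,0],[0,0,0,0,0,-0.02,0]]])

```text
time: 19.12
ee_pos: [0.6197, 0.0711, 0.0906]
orientation: [179.9, 0.0, 91.1]
ft_force: [-0.0, 0.3, 0.3]
opening: -0.0002
```

```bash
cat > ang.py <<'E'
from h import *
a=snap("scene");b=snap("side");s=bot.sense();print(s["ee_pos"],s["ft_force"])
y=np.radians(1.15);c0=np.array([.581,.1003])
for s in(a,b):
    W=s[3];B=(W[...,:2]-c0)@np.array([[np.cos(y),-np.sin(y)],[np.sin(y),np.cos(y)]])
    for ylo,yhi in((-.1,-.06),(-.005,.04)):
        m=(abs(B[...,0])<.055)&(B[...,1]>ylo)&(B[...,1]<yhi)&(W[...,2]<.1)&(W[...,2]>.05)
        if m.sum()>100: print(m.sum(),np.polyfit(B[m][:,0]+.06,W[m][:,2],1).round(4))
cv2.imwrite("pics/last.png",np.hstack([cv2.resize(a[1][200:345,255:425],(400,340),interpolation=2),cv2.resize(b[1][170:310,260:450],(400,340),interpolation=2)])[:,:,::-1])
E
python3 ang.py
```

```text
[0.61895381 0.07115077 0.08966586] [-0.45400202  0.10145929 -0.96520349]
700 [0.0059 0.0736]
340 [0.0087 0.0734]
669 [0.0069 0.0745]
632 [0.0045 0.0746]
```

Latched: the slopes match the original flush reading and the tool is off contact. Retracting and doing a final check.

move_arm(commands=[[[0,0,0,0,0,-0.05,0],[0,0,0,0,0,-0.1,0],[0,0,0,0,0,-0.15,0],[0,0,0,0,0,-0.17,0],[0,0,0,0,0,-0.17,0],[0,0,0,0,0,-0.17,0]]])

```text
time: 19.98
ee_pos: [0.6178, 0.0712, 0.2578]
orientation: [-179.8, -0.0, 91.1]
ft_force: [-0.1, -0.7, -0.5]
opening: 0.0002
```

```bash
python3 ang.py
```

```text
[0.61775253 0.07123256 0.25729704] [ 0.94179123  0.33545334 -0.1013736 ]
722 [0.005  0.0736]
682 [0.0078 0.0734]
669 [0.0052 0.0746]
640 [0.0051 0.0746]
```

View pics/last.png

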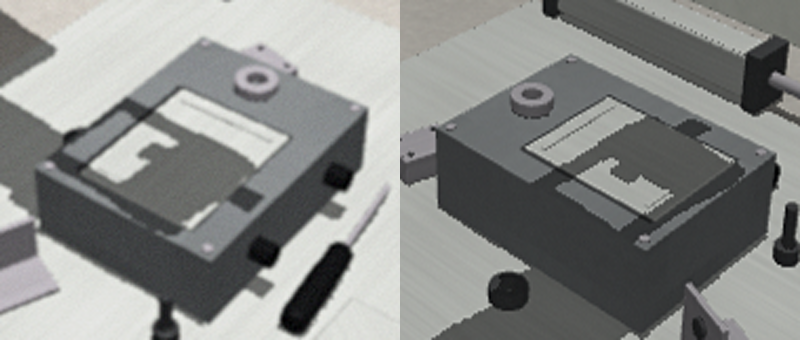

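The cover is flush in both views, the loose parts in view are where they were, and the tool is clear.

```bash
python3 -c "
from workcell import bot
print(bot.finish_job())"
```

```text
the job is handed in; nothing more can be done
None
```

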